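# Show the disc rack to the laptop camera

### The arm

A 6-joint arm with a two-finger parallel gripper is mounted at the origin on the work surface. World frame = base frame: x ahead of the robot, y to its left, z up, the work surface at z = 0. Lengths are in mm, angles in degrees, forces in N, time in s.
With the tool pointing down it reaches from about 300 to 850 mm from the base axis. Payload 4.2 kg.
Tool frame: the origin (TCP) lies between the finger pads; the fingertips stand 14 mm ahead of it and the grasp point (between the pads) lies 5 mm behind it (env.finger_overhang is the distance from the TCP to the fingertips, in mm); z points along the fingers, y is the line along which they close (so a half turn about z gives the same grasp; the last joint's range is limited). The gripper opens to 91 mm and grips with 3 to 60 N. Pads are 32 mm wide; open, the fingers measure 118 mm over their backs; the gripper's body (76 mm by 178 mm) begins 60 mm behind the grasp point.
Start: joints at [71.448, 18.312, 89.639, -0, 72.044, -1.146], TCP at [172.012, 548.683, 227.976] pointing down, gripper open.
Joint ranges: [-177.97, 177.97], [-48.28, 115.42], [12.27, 149.76], [-77.06, 257.06], [2.81, 150.46], [-146.56, 146.56]. Speed limits (degrees/s): [147.25, 147.25, 180, 180, 180, 180].

### API

Orientations are given as [roll, pitch, yaw] about the fixed x, y, z axes, in that order (R = Rz(yaw) Ry(pitch) Rx(roll)).
In Python, from workcell import status, cams, env, finder gives the robot as it stands.
- The arm moves only by the tool apply_moves, never from a script. Its argument "increments" is a list of rows, each a list of 7 numbers: the opening, from -1 (shut) to 1 (fully open), then the shift along the world's x, y, z in m, then the turn, a rotation vector about the world's x, y, z in degrees. In form: [[gripper, x, y, z, ax, ay, az], ...]. A call has 1 to 5 rows; each row shifts and turns the commanded pose from where the row before left it; what a row does not reach is not made up. A row lasts 1/12 s, in which the tool goes at most 41.7 mm and 7.16 degrees, less where a joint would pass 70% of its speed; a pose out of reach is approached as far as the arm can. A call with a gripper value outside its range is refused whole. The fingers move at their own pace and stop on an object; "newtons" is the grip in N (left out, the last holds). Time passes only in rows, so rows that do not move let the fingers close. It gives the time, the measured TCP pose, the force, the opening and the grip force at its end, in the units of the state.
- status.state(): the state, without advancing time (a new reading comes with each control period).
- cams.grab_frame(name): name is "side" or "top"; returns a dict with "color" (480x640x3 uint8, red, green, blue), "intrinsics" (3x3 intrinsics, pixels), "R" (3x3) and "t" (3): a world point X has camera coordinates R X + t. Camera axes: x right, y down, z forward; pixel columns grow to the right and rows downward; lengths in mm; the calibration is good to about 2 mm. A picture is of the moment at which its call begins. There is no depth.
- env.job_done(): hands the job in; it is judged then, once.
Trained networks look in the newest picture that a camera, given by its name, has taken for a name from the list of things; names that differ only in an ending like _2 or _b are one class to them, and where a whole thing is asked for, a point or a joint stands for the part that bears it (a point fixed in the world has none). Each returns a list of dicts, best first, with "score" (0 to 1); they miss things now and then, are a little off and sometimes report something else, mostly with a low value. They report only what shows in the picture. A call takes as long as a camera call. They do not tell look-alikes from the thing itself.
- finder.boxes_of(query, camera): "rect" ([left, top, width, height] in pixels, round what is visible of it).
- finder.trace(query, camera): "pixels" (480x640 bool, what is visible of it) and "rect" ([left, top, width, height] in pixels, round what is visible of it).
The state is a dict: "time_s": time; "qpos": joint angles; "qvel": joint speeds; "effort": joint torques, N m; "ee_pos": TCP position; "ee_rot": TCP orientation; "force": force on the tool from outside, world axes, zero at the start; "torque": the same for the moment, N m; "gripper_width": finger opening in mm; "gripper_force": force on a finger pad.
Only numpy, scipy, OpenCV 4.12 (cv2) and the standard library are available. Lean on these libraries where they do the work, as an engineer would, in place of code of your own. Each camera call takes 0.05 s, during which the arm holds its last target. There are 200 camera calls.

### The job

To log the discs by camera, first tip the laptop's stiff screen up to 100 degrees from the keyboard and let go of it. Then lift the rack that holds the disc cases by its bar handle and hold it steady and level over the middle of the keyboard, long side parallel to the screen, underside about 10 cm above the keys, never touching the laptop with it. Finish while still holding it there, all cases seated, with the empty rack, mug and disc stack left where they are.

Things in the scene. Friction and masses are not known exactly. Their poses are not given: they have to be found in the camera images.
- laptop: Grey laptop fixed to the desk, 205 (x) by 280 (y) mm, keyboard top 20 mm above the desk. Origin: centre of its underside. x points from the user's edge to the screen's hinge, y along the hinge, z up.
- screen (a joint): Angle of the laptop screen from the keyboard, rad: 0 shut on the keys, 1.57 square to them, stop at 2.3. It starts part-way (0.95 to 1.25). The hinge is stiff: it stays where it is left and takes about 4 to 6 N at the free edge to move. The screen is a flat panel 9 mm thick, 190 mm from hinge to free edge, 280 mm wide; its free edge can be pinched across the thickness.
- screen_hinge (a point): On the hinge axis, mid-width: 92 mm from the laptop's origin along its x, 25.5 mm above its underside. The mid-plane of the panel passes through this axis.
- screen_edge (a point): Middle of the screen's free edge, mid-thickness, 190 mm from the hinge axis.
- rack: The plywood carrying rack that holds three disc cases, loose on the desk, about 0.55 kg in all. 164 mm long (x) by 77 mm wide (y), 180 mm high; z up. Origin: centre of its underside. Below the handle the tops of the cases stand 133 mm above the underside.
- rack_handle (a point): Middle of the rack's handle: a bar of 16 by 16 mm section along the rack's x over its whole length, its centre 172 mm above the rack's underside, held by an upright at each end; free of uprights for 70 mm either side of this point. The balance point lies below the bar, within 8 mm of its middle.
- case0_centre (a point): Centre of a disc case (142 by 10 by 125 mm, 90 g) standing loose in a slot of the rack; fully seated its centre is 70.5 mm above the rack's underside.
- case1_centre (a point): Centre of a second such case, in a slot of the same rack, same seated height.
- case2_centre (a point): Centre of a third such case, in a slot of the same rack, same seated height.
- spare: An identical rack standing empty, on the other side of the laptop; to be left alone. Origin: centre of its underside, x along its length.
- mug: White mug, 80 mm across, 95 mm high, behind the laptop; to be left alone. Origin: centre of its underside.
- stack: Stack of five disc cases lying flat, 125 by 142 by 52 mm, behind the laptop; to be left alone. Origin: centre of its underside.
There are look-alikes about, which are no part of the job. Leave any green look-alike of the part that bears case1_centre alone.

How it is judged (in metres and radians):
On the way, in this order (a step that is already met when the one before it is completed fails the run):
1. the screen stands at 100 degrees (within 8) and is let go, the rack still standing on the desk (value of joint screen between 1.605 and 1.885 rad and contact force between the fingers and laptop below 0.1 N and height (world z) of rack below 0.01 m), for 0.2 s.
2. the rack is lifted clear of the desk by the gripper (height (world z) of rack above 0.04 m and contact force between the fingers and rack above 2 N), for 0.2 s.
At the end, for the whole second after the job is handed in: Full rack gripped and still, level within 5.7 deg, parallel to the screen within 11; its centre at most 90 mm nearer, 35 mm farther or 60 mm sideways of the laptop's, underside 50-150 mm above the keys, not touching the laptop; cases seated within 1 cm; screen at 100 deg within 8, let go (value of joint screen between 1.605 and 1.885 rad and x of rack in the frame of laptop between -0.09 and 0.035 m and y of rack in the frame of laptop between -0.06 and 0.06 m and z of rack in the frame of laptop between 0.07 and 0.17 m and angle between rack's own z axis and vertical below 0.1 rad and angle between the x axis of rack and the y axis of laptop, either way round below 0.2 rad and linear speed of rack below 0.02 m/s and angular speed of rack below 0.12 rad/s and contact force between the fingers and rack above 2 N and contact force between each of rack, the fingers and laptop below 0.1 N and z of case0_centre in the frame of rack between 0.06 and 0.085 m and z of case1_centre in the frame of rack between 0.06 and 0.085 m and z of case2_centre in the frame of rack between 0.06 and 0.085 m); the arm keeps its last pose, push and grip.
It fails at once if the empty rack, mug or disc stack is displaced by more than 25 mm (distance of any of spare, mug, stack from where it was at the start of the episode above 0.025 m).
It fails at once if the full rack is tipped by more than 25 degrees (angle between rack's own z axis and vertical above 0.44 rad).
It fails at once if the rack touches the laptop (contact force between rack and laptop above 1 N).
It also fails if it takes over 62 s, if anything falls off the work surface, if the arm or the gripper's body presses on something with over 40 N, if the wrist force passes 120 N, or if a joint passes its speed limit or range.

## Working session

There is one attempt and no reset: what is moved stays moved. The work goes in short steps, Python scripts to look and compute and a tool call to move; the robot and the scene stay as the last step left them, time stands still between calls to the robot, and variables do not carry over. Pictures are saved under pics/ and viewed, at most 10 in all, crops included, and the job is handed in when it is done.

Besides the shell and the picture viewer there is one more tool, called as name(argument=value, ...), one argument or row to a line, values as JSON. apply_moves: Moves the arm, as the interface text tells. Its arguments: {"type":"object","properties":{"increments":{"type":"array","items":{"type":"array","items":{"type":"number"}}},"newtons":{"type":"number"}},"required":["increments"]}

```bash
mkdir -p pics; ls
cat > h.py <<'E'
import numpy as np, cv2
from workcell import status, cams, env, finder
def grab(n,save=None):
    f=cams.grab_frame(n)
    if save: cv2.imwrite('pics/'+save,f['color'][:,:,::-1])
    return f
E
python3 - <<'E'
from h import *
for n in('top','side'):
    f=grab(n,n+'0.png'); print(n,f['intrinsics'].tolist(),np.round(f['R'],4).tolist(),np.round(f['t'],1).tolist())
    np.savez(n+'cal.npz',K=f['intrinsics'],R=f['R'],t=f['t'])
    for q in('laptop','screen','rack','rack_handle','spare','mug','stack','case1_centre'):
        print(q,[(round(d['score'],2),np.round(d['rect']).tolist()) for d in finder.boxes_of(q,n)][:4])
print(status.state())
E
```

```text
pics
top [[584.9127768440208, 0.0, 322.250470328717], [0.0, 584.9127768440208, 235.06872457879956], [0.0, 0.0, 1.0]] [[-0.0098, -0.9999, -0.0089], [-0.9981, 0.0103, -0.0607], [0.0608, 0.0083, -0.9981]] [47.9, 529.1, 1447.4]
laptop [(0.94, [266.0, 203.0, 128.0, 86.0])]
screen [(0.97, [265.0, 208.0, 129.0, 29.0])]
rack [(0.78, [196.0, 203.0, 60.0, 73.0])]
rack_handle [(0.97, [198.0, 203.0, 56.0, 73.0])]
spare [(0.67, [456.0, 192.0, 50.0, 74.0])]
mug [(0.77, [187.0, 131.0, 49.0, 40.0])]
stack [(0.96, [446.0, 119.0, 69.0, 63.0])]
case1_centre [(0.84, [154.0, 299.0, 30.0, 64.0]), (0.74, [213.0, 209.0, 35.0, 54.0])]
side [[543.4782037218404, 0.0, 328.77553441212723], [0.0, 543.4782037218404, 232.36112672689296], [0.0, 0.0, 1.0]] [[0.9868, -0.1617, -0.0115], [-0.1325, -0.7636, -0.632], [0.0934, 0.6251, -0.7749]] [-524.6, 175.1, 1432.0]
laptop [(0.79, [275.0, 176.0, 86.0, 134.0])]
screen [(0.56, [317.0, 177.0, 41.0, 119.0]), (0.21, [318.0, 158.0, 2.0, -0.0])]
rack [(0.69, [277.0, 140.0, 65.0, 76.0])]
rack_handle [(0.62, [279.0, 140.0, 58.0, 73.0])]
spare [(0.84, [315.0, 343.0, 82.0, 69.0])]

[... 209 characters left out ...]
, [362.0, 148.0, 37.0, 40.0])]
{'time_s': 0.9, 'qpos': array([ 7.14476503e+01,  1.83095446e+01,  8.96362860e+01, -1.26341393e-03,
        7.20419502e+01, -1.14376589e+00]), 'qvel': array([-0.00266396, -0.08446437, -0.0430543 , -0.02585958,  0.0771137 ,
        0.01621154]), 'effort': array([ 4.81903662e-04, -4.12346220e+01, -2.32231879e+01,  7.27987150e-02,
        3.75086535e-02, -9.11926065e-06]), 'ee_pos': array([172.03024212, 548.7101848 , 228.01798825]), 'ee_rot': array([1.79987807e+02, 1.44561689e-03, 1.62591805e+02]), 'force': array([0.32440485, 0.06722332, 0.78017512]), 'torque': array([ 0.00804463, -0.03339802,  0.01070986]), 'gripper_force': 0.0, 'gripper_width': 91.49546132603614}
```

```bash
python3 -c "
import cv2
a=cv2.imread('pics/top0.png')[110:385,130:530];cv2.imwrite('pics/a.png',cv2.resize(a,None,fx=2,fy=2,interpolation=2))
a=cv2.imread('pics/side0.png')[120:420,190:510];cv2.imwrite('pics/b.png',cv2.resize(a,None,fx=2,fy=2,interpolation=2))"
```

```text
(no output)
```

View pics/a.png

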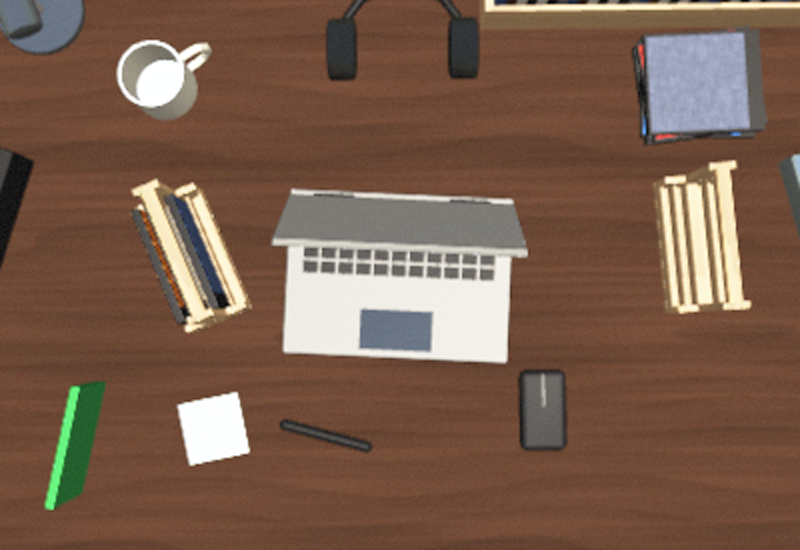

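View pics/b.png

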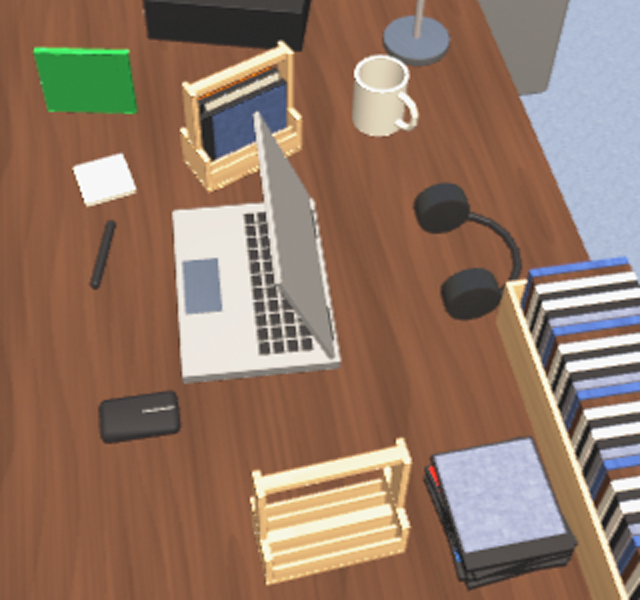

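```bash
cat > fit.py <<'E'
from h import *
from scipy.optimize import least_squares
C={n:dict(np.load(n+'cal.npz')) for n in('top','side')}
def proj(n,X):
    c=C[n]; p=np.atleast_2d(X)@c['R'].T+c['t']; p=p@c['K'].T; return p[:,:2]/p[:,2:]
def pose(x,y,yaw,P,z=0):
    c,s=np.cos(yaw),np.sin(yaw); P=np.atleast_2d(P).astype(float)
    return np.c_[x+c*P[:,0]-s*P[:,1],y+s*P[:,0]+c*P[:,1],P[:,2]+z]
def cropt(p): return np.array(p)/2+[130,110]
def crops(p): return np.array(p)/2+[190,120]
def lap(v): # x,y,yaw,angle
    a=v[3]; sc=lambda r,y:[92+r*np.cos(np.pi-a),y,25.5+r*np.sin(a)]
    return np.vstack([pose(*v[:3],[[-102.5,140,20],[-102.5,-140,20],[102.5,-140,0]]),pose(*v[:3],[sc(190,140),sc(190,-140)])])
def lap(v):
    a=v[3]; e=lambda y:[92-190*np.cos(a),y,25.5+190*np.sin(a)]
    return pose(*v[:3],[[-102.5,140,20],[-102.5,-140,20],e(140),e(-140)])
E
python3 - <<'E'
from fit import *
T=cropt([[284,352],[508,361],[274,242],[526,253]]); S=crops([[174,210],[185,378],[258,115],[277,291]])
def f(v):
    v=v*np.array([1,1,.01,.01])
    # screen angle a from keyboard: edge leans toward user (-x) when a<90
    a=v[3]; e=lambda y:[92-190*np.cos(a),y,25.5+190*np.sin(a)]
    P=pose(*v[:3],[[-102.5,140,20],[-102.5,-140,20],e(140),e(-140)])
    return np.r_[(proj('top',P)-T).ravel(),(proj('side',P)-S).ravel()]
r=least_squares(f,[500,0,0,110],loss='soft_l1'); print('laptop',r.x*[1,1,.573,.573],np.round(f(r.x).reshape(-1,2),1).tolist())
T=cropt([[149,186],[200,322]]);S=crops([[288,50],[189,90]])
def g(v):
    P=pose(v[0],v[1],v[2]*.01,[[82,0,180],[-82,0,180]])
    return np.r_[(proj('top',P)-T).ravel(),(proj('side',P)-S).ravel()]
r=least_squares(g,[480,300,20],loss='soft_l1'); print('rack',r.x*[1,1,.573],np.round(g(r.x).reshape(-1,2),1).tolist())
E
```

```text
laptop [502.18268753  23.31188175  -3.24960344  67.50651094] [[-0.1, -1.6], [0.6, -0.8], [-0.0, -0.4], [1.9, -0.0], [-0.4, 0.2], [-0.9, -0.1], [-1.9, -0.7], [-0.2, -2.8]]
rack [519.64364264 274.37196363  20.44274148] [[0.2, -1.1], [0.4, -0.4], [-0.7, -0.7], [-3.0, -0.2]]
```

apply_moves(
  increments=[
    [-1,0.018,-0.0348,0,0,0,0.95],
    [-1,0.018,-0.0348,0,0,0,0.95],
    [-1,0.018,-0.0348,0,0,0,0.95],
    [-1,0.018,-0.0348,0,0,0,0.95],
    [-1,0.018,-0.0348,0,0,0,0.95],
  ],
  newtons=10,
)

```text
time_s: 1.32
ee_pos: [262.4, 373.1, 228.0]
ee_rot: [180.0, 0.0, 167.4]
force: [0.8, 0.5, 0.3]
gripper_width: 60.4
gripper_force: 0.0
```

apply_moves(
  increments=[
    [-1,0.018,-0.0348,0,0,0,0.95],
    [-1,0.018,-0.0348,0,0,0,0.95],
    [-1,0.018,-0.0348,0,0,0,0.95],
    [-1,0.018,-0.0348,0,0,0,0.95],
    [-1,0.018,-0.0348,0,0,0,0.95],
  ],
)

```text
time_s: 1.73
ee_pos: [352.4, 199.0, 228.3]
ee_rot: [180.0, 0.1, 172.2]
force: [1.5, 0.7, 0.7]
gripper_width: 27.8
gripper_force: 0.0
```

apply_moves(
  increments=[
    [-1,0.018,-0.0348,0,0,0,0.95],
    [-1,0.018,-0.0348,0,0,0,0.95],
    [-1,0.018,-0.0348,0,0,0,0.95],
    [-1,0.018,-0.0348,0,0,0,0.95],
    [-1,0.018,-0.0348,0,0,0,0.95],
  ],
)

```text
time_s: 2.15
ee_pos: [442.5, 24.7, 228.3]
ee_rot: [180.0, 0.1, 176.9]
force: [-0.2, 0.4, 0.1]
gripper_width: 0.5
gripper_force: 0.0
```

apply_moves(
  increments=[
    [-1,0,0,-0.014,0,0,0],
    [-1,0,0,-0.014,0,0,0],
    [-1,0,0,0,0,0,0],
  ],
)

```text
time_s: 2.4
ee_pos: [440.6, 25.8, 197.8]
ee_rot: [-180.0, -0.3, 176.7]
force: [-0.2, 0.4, 0.2]
gripper_width: 0.4
gripper_force: 0.0
```

apply_moves(
  increments=[
    [-1,0.02,-0.0011,0,0,0,0],
    [-1,0.02,-0.0011,0,0,0,0],
    [-1,0.02,-0.0011,0,0,0,0],
    [-1,0.01,-0.0006,0,0,0,0],
    [-1,0.01,-0.0006,0,0,0,0],
  ],
)

```text
time_s: 2.82
ee_pos: [520.6, 22.7, 200.5]
ee_rot: [180.0, -0.3, 176.9]
force: [-5.9, 0.8, 5.3]
gripper_width: 0.3
gripper_force: 3.3
```

apply_moves(
  increments=[
    [-1,0.012,-0.0007,0,0,0,0],
    [-1,0.012,-0.0007,0,0,0,0],
    [-1,0.012,-0.0007,0,0,0,0],
    [-1,0.012,-0.0007,0,0,0,0],
    [-1,0,0,0,0,0,0],
  ],
)

```text
time_s: 3.23
ee_pos: [571.1, 19.8, 200.5]
ee_rot: [180.0, 0.1, 176.9]
force: [-0.4, 1.0, -0.7]
gripper_width: 0.2
gripper_force: 0.0
```

apply_moves(
  increments=[
    [-1,0.008,-0.0005,0,0,0,0],
    [-1,0.008,-0.0005,0,0,0,0],
    [-1,0.006,-0.0003,0,0,0,0],
    [-1,0.004,0,0,0,0,0],
    [-1,0,0,0,0,0,0],
  ],
)

```text
time_s: 3.65
ee_pos: [595.6, 18.4, 199.0]
ee_rot: [180.0, -0.1, 176.9]
force: [-3.3, 1.1, -1.6]
gripper_width: 0.3
gripper_force: 1.5
```

Run:
```python
from h import *
for n in('top','side'):
    f=grab(n,n+'1.png')
    print(n,[(round(d['score'],2),np.round(d['rect']).tolist()) for d in finder.boxes_of('screen',n)])
a=cv2.imread('pics/top1.png')[180:310,240:410];b=cv2.imread('pics/side1.png')[140:310,250:390]
cv2.imwrite('pics/c.png',np.hstack([cv2.resize(a,(425,325)),cv2.resize(b,(350,425))[:325]]))
```

```text
top [(0.73, [197.0, 217.0, 28.0, 55.0]), (0.72, [268.0, 187.0, 129.0, 26.0]), (0.32, [195.0, 201.0, 60.0, 75.0])]
side [(0.89, [342.0, 221.0, 35.0, 77.0])]
```

View pics/c.png

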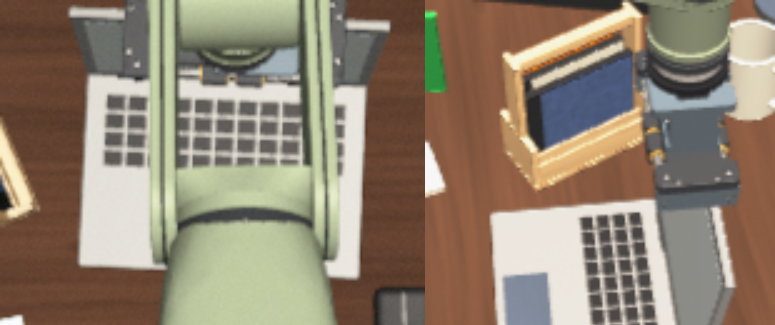

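```bash
cat > ang.py <<'E'
from fit import *
for a in (88,92,96,100,104,108):
    r=np.radians(a); u=np.array([-np.cos(r),0,np.sin(r)]); n=np.array([np.sin(r),0,np.cos(r)])
    P=pose(502.2,23.3,np.radians(-3.25),[np.array([92,y,25.5])+190*u+k*4.5*n for y in(140,-140) for k in(-1,1)])
    print(a,np.round(proj('top',P),1).tolist(),np.round(proj('side',P),1).tolist())
E
python3 ang.py
```

```text
88 [[267.8, 201.9], [268.0, 197.7], [396.8, 207.8], [397.0, 203.6]] [[340.4, 171.0], [343.8, 170.6], [354.9, 256.5], [358.9, 256.1]]
92 [[268.1, 195.8], [268.3, 191.7], [397.1, 201.6], [397.2, 197.5]] [[345.4, 170.5], [348.8, 170.3], [360.7, 255.9], [364.6, 255.6]]
96 [[268.4, 189.8], [268.7, 185.7], [397.3, 195.6], [397.4, 191.6]] [[350.5, 170.2], [353.8, 170.2], [366.4, 255.5], [370.3, 255.4]]
100 [[268.8, 183.8], [269.1, 179.9], [397.4, 189.7], [397.5, 185.7]] [[355.4, 170.3], [358.8, 170.4], [372.1, 255.4], [375.9, 255.5]]
104 [[269.2, 178.1], [269.6, 174.3], [397.5, 183.9], [397.6, 180.1]] [[360.3, 170.5], [363.6, 170.8], [377.6, 255.5], [381.3, 255.8]]
108 [[269.7, 172.5], [270.0, 168.9], [397.6, 178.3], [397.6, 174.6]] [[365.1, 171.0], [368.3, 171.5], [383.1, 255.9], [386.6, 256.3]]
```

apply_moves(
  increments=[
    [-1,-0.02,0.001,0,0,0,0],
    [-1,-0.035,0.002,0,0,0,0],
    [-1,-0.035,0.002,0.01,0,0,-5],
    [-1,-0.02,0.01,0.03,0,0,-7],
    [-1,-0.02,0.02,0.03,0,0,-7],
  ],
)

```text
time_s: 4.27
ee_pos: [465.2, 51.8, 270.7]
ee_rot: [-180.0, 0.1, 157.4]
force: [0.5, -0.3, 1.1]
gripper_width: 0.3
gripper_force: 0.0
```

apply_moves(
  increments=[
    [-1,-0.02,0.03,0.01,0,0,-7],
    [-1,-0.02,0.03,0.01,0,0,-7],
    [-1,-0.02,0.03,0.01,0,0,-7],
    [-1,-0.02,0.03,0,0,0,-7],
    [-1,-0.02,0.03,0,0,0,-7],
  ],
)

```text
time_s: 4.68
ee_pos: [375.6, 192.8, 300.2]
ee_rot: [179.5, 0.1, 125.4]
force: [1.3, 0.5, -0.1]
gripper_width: 0.1
gripper_force: 0.0
```

apply_moves(
  increments=[
    [1,-0.01,0.03,0,0,0,-7],
    [1,0,0.03,0,0,0,-7],
    [1,0,0.03,0,0,0,-7],
    [1,0,0.02,0,0,0,-7],
    [1,0,0,0,0,0,-7],
  ],
)

```text
time_s: 5.1
ee_pos: [366.9, 303.6, 299.0]
ee_rot: [179.7, -0.3, 91.0]
force: [0.7, -0.5, 0.2]
gripper_width: 30.8
gripper_force: 0.0
```

Run:
```python
from h import *
for n in('top','side'):
    f=grab(n,n+'2.png')
    for q in('screen','rack','spare','mug','stack'): print(n,q,[(round(d['score'],2),np.round(d['rect']).tolist()) for d in finder.boxes_of(q,n)][:2])
a=cv2.imread('pics/top2.png')[170:310,170:410];b=cv2.imread('pics/side2.png')[130:270,260:390]
cv2.imwrite('pics/d.png',np.vstack([cv2.resize(a,None,fx=2.1,fy=2.1,interpolation=2),np.zeros((1,504,3),np.uint8),cv2.copyMakeBorder(cv2.resize(b,None,fx=2.1,fy=2.1,interpolation=2),0,0,0,504-273,0)]))
```

```text
top screen [(0.73, [269.0, 188.0, 129.0, 26.0])]
top rack [(0.56, [198.0, 205.0, 59.0, 73.0])]
top spare [(0.55, [458.0, 192.0, 48.0, 73.0])]
top mug [(0.61, [191.0, 130.0, 46.0, 40.0])]
top stack [(0.62, [267.0, 184.0, 129.0, 32.0])]
side screen [(0.8, [341.0, 169.0, 32.0, 130.0])]
side rack [(0.85, [279.0, 140.0, 60.0, 76.0]), (0.59, [402.0, 341.0, 75.0, 74.0])]
side spare [(0.91, [316.0, 341.0, 82.0, 69.0])]
side mug [(0.69, [365.0, 149.0, 33.0, 38.0]), (0.3, [278.0, 143.0, 65.0, 72.0])]
side stack [(0.69, [404.0, 341.0, 76.0, 74.0]), (0.29, [281.0, 142.0, 60.0, 72.0])]
```

View pics/d.png

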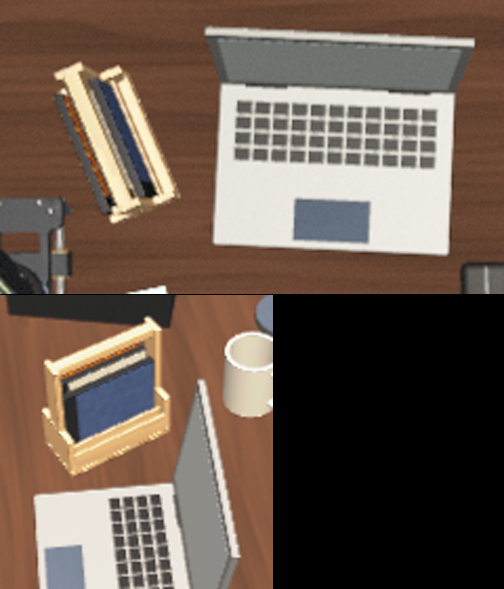

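apply_moves(
  increments=[
    [1,0.015,-0.003,0,0,0,-7],
    [1,0.015,-0.003,0,0,0,-7],
    [1,0.015,-0.003,0,0,0,-7],
    [1,0.015,-0.003,0,0,0,-7],
    [1,0.015,-0.003,0,0,0,-7],
  ],
)

```text
time_s: 6.12
ee_pos: [441.1, 284.0, 298.0]
ee_rot: [180.0, -0.0, 55.8]
force: [-1.1, 0.3, -0.0]
gripper_width: 91.0
gripper_force: 0.0
```

apply_moves(
  increments=[
    [1,0.015,-0.003,0,0,0,-7],
    [1,0.015,-0.003,0,0,0,-7],
    [1,0.015,-0.003,0,0,0,-7],
    [1,0.015,-0.003,0,0,0,-7],
    [1,0.015,-0.003,0,0,0,-7],
  ],
)

```text
time_s: 6.53
ee_pos: [516.2, 268.9, 297.9]
ee_rot: [180.0, 0.0, 20.8]
force: [-0.3, -0.2, -0.6]
gripper_width: 91.3
gripper_force: 0.0
```

apply_moves(
  increments=[
    [1,0,0,-0.02,0,0,0],
    [1,0,0,-0.02,0,0,0],
    [1,0,0,-0.02,0,0,0],
    [1,0,0,-0.01,0,0,0],
    [1,0,0,0,0,0,0],
  ],
)

```text
time_s: 6.95
ee_pos: [514.2, 268.5, 225.4]
ee_rot: [180.0, 0.3, 21.2]
force: [0.9, 0.4, -0.0]
gripper_width: 91.0
gripper_force: 0.0
```

apply_moves(
  increments=[
    [1,0.005,0.005,-0.005,0,0,0],
    [1,0,0,-0.02,0,0,0],
    [1,0,0,-0.02,0,0,0],
    [1,0,0,-0.013,0,0,0],
    [1,0,0,0,0,0,0],
  ],
)

```text
time_s: 7.37
ee_pos: [519.9, 274.2, 168.3]
ee_rot: [180.0, 0.2, 21.2]
force: [-0.3, 0.9, 0.0]
gripper_width: 90.8
gripper_force: 0.0
```

Run:
```python
from h import *
for n in('top','side'): grab(n,n+'3.png')
a=cv2.imread('pics/top3.png')[180:300,160:290];b=cv2.imread('pics/side3.png')[100:240,240:380]
cv2.imwrite('pics/e.png',np.hstack([cv2.resize(a,(390,360)),cv2.resize(b,(360,360))]))
print(status.state()['ee_pos'])
```

```text
[521.25812116 274.87963864 171.01793613]
```

View pics/e.png

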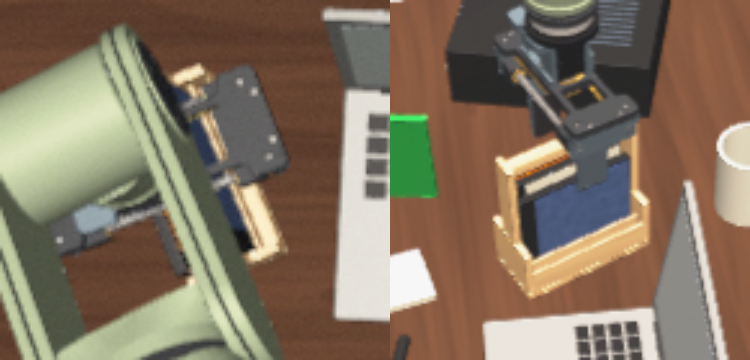

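apply_moves(
  increments=[
    [-1,0,0,-0.004,0,0,0],
    [-1,0,0,0,0,0,0],
    [-1,0,0,0,0,0,0],
    [-1,0,0,0,0,0,0],
    [-1,0,0,0,0,0,0],
  ],
  newtons=40,
)

```text
time_s: 7.88
ee_pos: [520.6, 274.3, 166.6]
ee_rot: [180.0, -0.1, 21.2]
force: [0.2, 0.1, 0.2]
gripper_width: 60.8
gripper_force: 0.0
```

apply_moves(
  increments=[
    [-1,0,0,0,0,0,0],
    [-1,0,0,0,0,0,0],
    [-1,0,0,0,0,0,0],
    [-1,0,0,0,0,0,0],
    [-1,0,0,0,0,0,0],
  ],
)

```text
time_s: 8.3
ee_pos: [520.4, 274.3, 166.0]
ee_rot: [180.0, 0.0, 21.2]
force: [0.8, 0.5, -0.2]
gripper_width: 27.3
gripper_force: 0.0
```

apply_moves(
  increments=[
    [-1,0,0,0,0,0,0],
    [-1,0,0,0,0,0,0],
  ],
)

```text
time_s: 8.47
ee_pos: [520.3, 274.7, 166.1]
ee_rot: [-180.0, -0.0, 21.2]
force: [0.3, -0.9, -4.6]
gripper_width: 15.8
gripper_force: 39.9
```

Gripped. Lift gently.

apply_moves(
  increments=[
    [-1,0,0,0.003,0,0,0],
    [-1,0,0,0.006,0,0,0],
    [-1,0,0,0.01,0,0,0],
    [-1,0,0,0.01,0,0,0],
    [-1,0,0,0.01,0,0,0],
  ],
)

```text
time_s: 8.88
ee_pos: [520.5, 274.2, 206.2]
ee_rot: [180.0, -0.0, 21.2]
force: [0.2, 0.5, -5.4]
gripper_width: 15.5
gripper_force: 40.0
```

apply_moves(
  increments=[
    [-1,0,0,0.015,0,0,0],
    [-1,0,0,0.015,0,0,0],
    [-1,0,0,0.015,0,0,0],
    [-1,0,0,0.015,0,0,0],
    [-1,0,0,0.015,0,0,0],
  ],
)

```text
time_s: 9.3
ee_pos: [520.4, 274.2, 281.9]
ee_rot: [180.0, -0.1, 21.2]
force: [0.3, -0.2, -6.4]
gripper_width: 15.6
gripper_force: 40.0
```

apply_moves(
  increments=[
    [-1,0,0,0.006,0,0,0],
    [-1,0,0,0,0,0,0],
    [-1,0,0,0,0,0,0],
  ],
)

```text
time_s: 9.55
ee_pos: [520.2, 274.2, 286.2]
ee_rot: [180.0, -0.0, 21.2]
force: [-0.2, -0.5, -6.1]
gripper_width: 15.5
gripper_force: 40.0
```

Run:
```python
from h import *
for n in('top','side'): grab(n,n+'4.png')
a=cv2.imread('pics/top4.png')[180:300,160:290];b=cv2.imread('pics/side4.png')[60:240,220:400]
cv2.imwrite('pics/f.png',np.hstack([cv2.resize(a,(390,360)),cv2.resize(b,(360,360))]))
s=status.state();print(s['ee_pos'],s['ee_rot'],s['force'],s['torque'])
```

```text
[519.79357497 273.93456959 284.91935018] [1.79978740e+02 1.36272202e-01 2.11750718e+01] [ 0.05436443 -0.2671866  -5.22951609] [-0.0703665   0.20856809  0.04214871]
```

View pics/f.png

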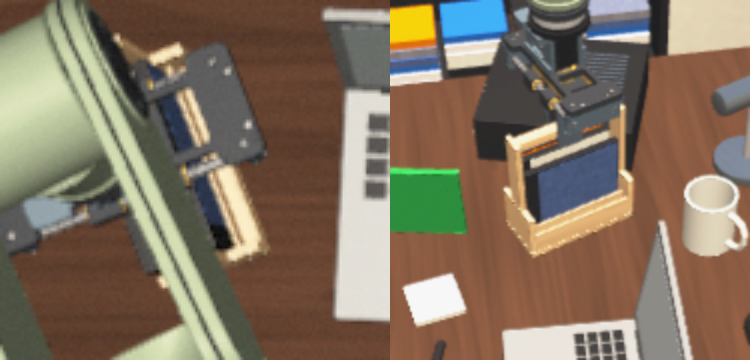

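apply_moves(
  increments=[
    [-1,-0.003,-0.003,0,0,0,1.5],
    [-1,-0.006,-0.006,0,0,0,3],
    [-1,-0.008,-0.01,0,0,0,4],
    [-1,-0.008,-0.014,0,0,0,4],
    [-1,-0.008,-0.016,0,0,0,4],
  ],
)

```text
time_s: 10.07
ee_pos: [486.5, 225.0, 284.6]
ee_rot: [-180.0, 0.1, 37.9]
force: [-0.2, -0.4, -5.8]
gripper_width: 15.7
gripper_force: 40.0
```

apply_moves(
  increments=[
    [-1,0,-0.016,0,0,0,4],
    [-1,0,-0.016,0,0,0,4],
    [-1,0,-0.016,0,0,0,4],
    [-1,0,-0.016,0,0,0,4],
    [-1,0,-0.016,0,0,0,4],
  ],
)

```text
time_s: 10.48
ee_pos: [486.8, 144.3, 285.0]
ee_rot: [-179.9, 0.1, 57.9]
force: [0.8, -0.3, -5.0]
gripper_width: 16.0
gripper_force: 40.0
```

apply_moves(
  increments=[
    [-1,0,-0.016,0,0,0,4],
    [-1,0,-0.016,0,0,0,4],
    [-1,0,-0.016,0,0,0,4],
    [-1,0,-0.016,0,0,0,4],
    [-1,0,-0.016,0,0,0,4],
  ],
)

```text
time_s: 10.9
ee_pos: [486.8, 64.4, 285.1]
ee_rot: [-179.9, 0.0, 77.9]
force: [0.3, 0.0, -5.4]
gripper_width: 16.0
gripper_force: 40.0
```

apply_moves(
  increments=[
    [-1,0,-0.014,0,0,0,4],
    [-1,0,-0.011,0,0,0,3],
    [-1,0,-0.008,0,0,0,2],
    [-1,0,-0.004,0,0,0,0],
    [-1,0,0,0,0,0,0],
  ],
)

```text
time_s: 11.32
ee_pos: [487.0, 27.6, 285.4]
ee_rot: [-179.9, 0.0, 86.6]
force: [-0.3, 0.5, -5.6]
gripper_width: 15.8
gripper_force: 40.0
```

apply_moves(
  increments=[
    [-1,0,-0.003,0,0,0,0],
    [-1,0,0,0,0,0,0],
    [-1,0,0,0,0,0,0],
    [-1,0,0,0,0,0,0],
    [-1,0,0,0,0,0,0],
  ],
)

```text
time_s: 11.73
ee_pos: [487.4, 25.6, 286.0]
ee_rot: [180.0, -0.0, 86.7]
force: [-0.1, 0.0, -5.9]
gripper_width: 15.7
gripper_force: 40.0
```

Run:
```python
from h import *
for n in('top','side'): grab(n,n+'5.png')
a=cv2.imread('pics/top5.png')[160:320,230:420];b=cv2.imread('pics/side5.png')[90:310,220:420]
cv2.imwrite('pics/g.png',np.hstack([cv2.resize(a,(380,440)),cv2.resize(b,(400,440),interpolation=2)]))
s=status.state();print(s['ee_pos'],s['ee_rot'],s['force'],s['torque'],s['gripper_force'])
```

```text
[487.3845381   25.49736072 286.01524715] [ 1.79992472e+02 -5.49397672e-03  8.66924043e+01] [-0.05978236 -0.69383086 -5.0294002 ] [-0.10501575  0.02174239  0.01488918] 39.963993430137634
```

View pics/g.png

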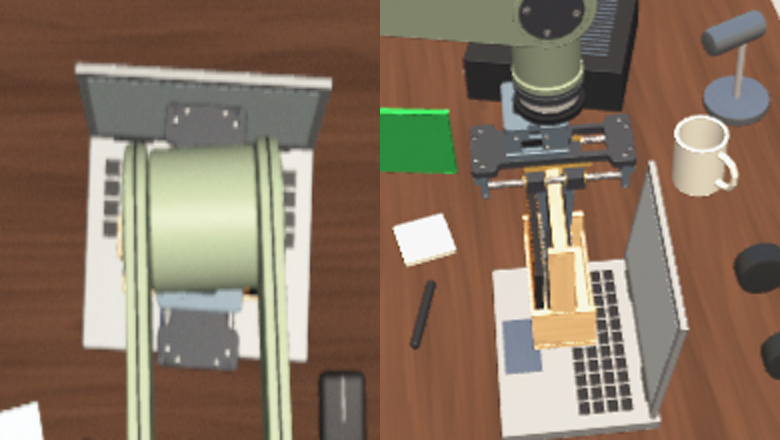

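```bash
python3 -c "
from fit import *
for t in(-4,0,4):
    r=np.radians(t);Ry=np.array([[np.cos(r),0,np.sin(r)],[0,1,0],[-np.sin(r),0,np.cos(r)]])
    P=np.array([[-82,38.5,0],[-82,-38.5,0],[-82,8,180],[-82,-8,180]])-[0,0,172]
    print(t,np.round(proj('side',pose(487.4,25.5,np.radians(86.7),P@Ry.T,291)),1).tolist())
"
```

```text
-4 [[296.8, 262.9], [327.4, 260.1], [306.2, 218.8], [313.3, 218.2]]
0 [[297.0, 265.6], [327.9, 262.7], [306.0, 217.0], [313.2, 216.4]]
4 [[297.1, 268.0], [328.3, 265.1], [305.9, 215.1], [313.1, 214.5]]
```

```bash
python3 -c "
from workcell import env
print(env.job_done())"
```

```text
the job is handed in; nothing more can be done
None
```

I handed the job in with the screen let go at about 98° and the full rack held level and still, parallel to the screen, about 10 cm above the middle of the keys, by my camera and pose readings; no verdict came back.

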